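Tally the red-dot plate, then hold it up level over the light

ROBOT

A 7-joint arm with a two-finger parallel gripper is mounted at the origin on a cart in front of the work surface, level with it; the furniture and walls round the work are solid. World frame = base frame: x ahead of the robot, y to its left, z up, the work surface at z = 0. Lengths are in m, angles in rad, forces in N, time in s.
With the tool pointing down it reaches from about 0.4 to 0.85 m from the base axis. Payload 4.5 kg.
Tool frame: the origin (TCP) lies on the centre line of the jaws, within the pads' length; the fingertips stand 8 mm ahead of it and the grasp point (between the pads) lies 11 mm behind it; z points along the fingers, x is the direction in which the jaws open and shut, and the axes are right-handed (so a half turn about z gives the same grasp; the last joint's range is limited). The gripper opens to 88 mm and grips with 3 to 60 N. Pads are 18 mm wide; open, the fingers measure 123 mm over their backs; the gripper's body (75 mm by 187 mm) begins 45 mm behind the grasp point.
Start: joints at [-1.083, 0.689, -0.195, 1.565, 0.157, 0.902, -0.215], TCP at [0.274, 0.562, 0.247] pointing down, gripper open.
Joint ranges: [-3.01, 3.01], [-0.46, 2.08], [-1.47, 1.51], [0.13, 2.56], [-1, 4.14], [0.04, 2.09], [-2.66, 2.66]. Speed limits (rad/s): [2.57, 2.57, 3.14, 3.14, 3.14, 3.14, 3.14].

INTERFACE

Orientations are given as a unit quaternion [x, y, z, w].
In Python, from plant import get_state, snapshot, finish_job, boxes_of, pinpoint gives the robot as it stands.
- The arm moves only by the shell command python3 -m creep 'ROWS' [FORCE]. ROWS is JSON, a list of rows, each an object with "hand": the finger opening in m, from 0 to 0.0881; "slide": the shift along the tool's x, y, z in m, a list of three; "turn": the turn about the tool's z in degrees. A call has 1 to 5 rows; each row shifts and turns the commanded pose from where the row before left it, along the tool's axes as they then stand; what a row does not reach is not made up. A row lasts 1/8 s, in which the tool goes at most 62.5 mm and 10.7 degrees, less where a joint would pass 70% of its speed; a pose out of reach is approached as far as the arm can. A call is refused whole if a number of a shift passes 0.0625 or a number of a turn 10.7, either way. A call with a gripper value outside its range is refused whole. The fingers move at their own pace and stop on an object; FORCE is the grip in N (left out, the last holds). Time passes only in rows, so rows that do not move let the fingers close. It gives the time, the measured TCP pose, the force and the opening at its end, in the units of the state.
- get_state(): the state, without advancing time (a new reading comes with each control period).
- snapshot(name): name is "side" or "top" or "wrist"; returns a dict with "frame" (384x512x3 uint8, red, green, blue), "depth" (384x512 float32, m along the optical axis (not along the pixel's ray), 0 where there is no reading), "mtx" (3x3 intrinsics, pixels), "camera_from_world" (4x4, takes a point from world to camera coordinates). Camera axes: x right, y down, z forward; pixel columns grow to the right and rows downward; lengths in m; the calibration is good to about 2 mm. A picture is of the moment at which its call begins.
- finish_job(): hands the job in, once; it reports no verdict.
Trained networks look in a picture, given as the dict that the camera call returned (one of the last four; its "shot" number tells which), for a name from the list of things; names that differ only in an ending like _2 or _b are one class to them, and where a whole thing is asked for, a point or a joint stands for the part that bears it (a point fixed in the world has none). Each returns a list of dicts, best first, with "conf" (0 to 1); they miss things now and then, are a little off and sometimes report something else, mostly with a low value. They report only what shows in the picture. A call takes as long as a camera call. They do not tell look-alikes from the thing itself.
- boxes_of(target, picture): "uv" ([column, row] in pixels, amid what is visible of it).
- pinpoint(target, picture): "uv" ([column, row] in pixels: a listed point, or the origin of a listed thing).
The state is a dict: "clock": time; "q": joint angles; "qd": joint speeds; "joint_torque": joint torques, N m; "tool_pos": TCP position; "eef_rot": TCP orientation; "contact_force": force on the tool from outside, world axes, zero at the start; "moment": the same for the moment, N m; "opening": opening from 0.0 (shut) to 1.0 (fully open).
Only numpy, scipy, OpenCV 4.12 (cv2) and the standard library are available. Lean on these libraries where they do the work, as an engineer would, in place of code of your own. Each camera call takes 0.05 s, during which the arm holds its last target.

TASK

Register the plate on the bench tally counter: press its red plunger all the way down to its stop and let it spring back up. Then grip the petri dish with the red label dot on its lid (pink medium), lift it off its pedestal and hold it level and still in the air above the light stage, at least 10 cm clear of the pedestal; finish while still holding it there. Keep the dish level throughout, and leave the dish with the blue dot, the bottle, the beaker and the timer where they are.

Things in the scene. Friction and masses are not known exactly. Their poses are not given: they have to be found in the camera images.
- petri_0: The dish to lift: round lidded petri dish, pink medium, red dot (24 mm) on the lid, 58 mm wide, 14 mm high, about 25 g, one rigid piece. Origin: centre of its underside, z up. Stands centred (2 mm) on one of the stage's two pedestals (which one varies), axes those of the stage within 0.1 rad. Grip it across its middle along its own x axis: the rim is solid and flat there, 24 mm wide.
- petri_1: The other petri dish, same size, cream-coloured medium, blue dot on the lid, standing on the other pedestal. Not to be disturbed. Origin at the centre of its underside, z up.
- light_stage: Plate viewing stage, fixed: low grey box with white top, 120 (x) x 240 (y) mm, top 30 mm above the worktop. On it two white round pedestals, 44 mm wide (collar at the foot 50 mm wide, 3 mm high), at y = +60 and -60 mm, their tops 50 mm above the worktop: 20 mm of air lies under the overhanging rim of a dish. Origin: centre of the underside, z up; yaw up to 0.35 rad either way.
- plunger (a joint): Travel of the tally counter's red plunger in m: 0 when up, 0.010 fully down at its stop, positive when pressed. A spring pushes it up with about 1.2 N at the top and 4.2 N at the stop, and brings it back when let go.
- plunger_top (a point): Centre of the top of the tally counter's red plunger head (disc 28 mm wide, 8 mm thick), moving with it; when up, 66 mm above the worktop. Press straight down. Below it the steel housing, 64 x 56 mm, 42 mm high, on a black foot 84 x 72 mm, fixed to the worktop.
- bottle_0: White reagent bottle with blue cap, 52 mm in diameter, 118 mm high, standing behind the light stage. Bystander. Origin at the centre of its underside.
- beaker: Beaker with used pipette tips, 66 mm in diameter, 81 mm high, standing behind the tally counter. Bystander. Origin at the centre of its underside.
- timer: Small grey-white lab timer lying flat, 62 x 66 x 18 mm, in front of the light stage. Bystander. Origin at the centre of its underside.
There are look-alikes about, which are no part of the job. Leave any purple look-alike of the petri_0 alone.

How it is judged:
On the way, in this order (a step that is already met when the one before it is completed fails the run):
1. the plunger is pressed down to its stop (value of joint plunger above 0.0085 m), for 0.05 s.
2. the plunger has sprung back up (value of joint plunger below 0.002 m), for 0.1 s.
3. the red-dot dish is lifted clear of its pedestal in the fingers (z of petri_0 in the frame of light_stage above 0.08 m and contact force between the fingers and petri_0 above 0.5 N), for 0.2 s.
At the end, for the whole second after the job is handed in: The fingers hold the red-dot dish over the light stage: underside 98 mm or more above the pedestals, centre within 120 mm of the stage centre, tilt under 0.12 rad, below 0.03 m/s and 0.2 rad/s, touching no stage, dish or bottle. Plunger up (under 2 mm); blue-dot dish within 15 mm of its start (z of petri_0 in the frame of light_stage above 0.148 m and horizontal distance between petri_0 and light_stage below 0.12 m and angle between petri_0's own z axis and vertical below 0.12 rad and linear speed of petri_0 below 0.03 m/s and angular speed of petri_0 below 0.2 rad/s and contact force between the fingers and petri_0 above 0.5 N and contact force between petri_0 and light_stage below 0.05 N and contact force between petri_0 and petri_1 below 0.05 N and contact force between petri_0 and bottle_0 below 0.05 N and value of joint plunger below 0.002 m and distance of petri_1 from where it was at the start of the episode below 0.015 m); the arm keeps its last pose, push and grip.
It fails at once if the red-dot dish is tipped by more than 0.25 rad (angle between petri_0's own z axis and vertical above 0.25 rad).
It fails at once if the blue-dot dish is moved by more than 15 mm (distance of petri_1 from where it was at the start of the episode above 0.015 m).
It fails at once if the bottle is moved by more than 20 mm (distance of bottle_0 from where it was at the start of the episode above 0.02 m).
It fails at once if the beaker is moved by more than 20 mm (distance of beaker from where it was at the start of the episode above 0.02 m).
It fails at once if the timer is moved by more than 20 mm (distance of timer from where it was at the start of the episode above 0.02 m).
It also fails if it takes over 48 s, if anything falls off the work surface, if the arm or the gripper's body presses on something with over 40 N, if the wrist force passes 120 N, or if a joint passes its speed limit or range.

## Working session

There is one attempt and no reset: what is moved stays moved. The work goes in short steps, Python scripts to look and compute and a shell command to move; the robot and the scene stay as the last step left them, time stands still between calls to the robot, and variables do not carry over. Pictures are saved under pics/ and viewed, and the job is handed in when it is done.

```bash
mkdir -p pics; ls; cat > h.py <<'E'
import numpy as np,cv2
from plant import *
def save(p,n): cv2.imwrite('pics/'+n,p['frame'][:,:,::-1])
def world(p,uv,z=None):
    K=p['mtx'];T=np.linalg.inv(p['camera_from_world'])
    u,v=uv; r=np.linalg.inv(K)@[u,v,1]
    d=T[:3,:3]@r;o=T[:3,3]
    if z is None:
        dd=np.median([x for x in p['depth'][int(v)-1:int(v)+2,int(u)-1:int(u)+2].ravel()])
        return o+d*dd
    return o+d*(z-o[2])/d[2]
E
python3 - <<'E'
from h import *
s=get_state();print(s['clock'],s['tool_pos'],s['eef_rot'],s['opening'])
for n in ['side','top']:
    p=snapshot(n);save(p,n+'0.png')
    for t in ['petri_0','plunger_top','light_stage','bottle_0','beaker','timer','petri_1']:
        for d in pinpoint(t,p)[:4]: print(n,t,np.round(d['uv'],1),round(d['conf'],2),np.round(world(p,d['uv']),3))
E
```

```text
pics
0.0 [0.27379509 0.56114066 0.24591195] [ 8.48040481e-01  5.29930639e-01 -7.42888445e-04  5.55609703e-04] 0.9994849457831664
side petri_0 [205.  250.5] 0.98 [ 0.457 -0.05   0.014]
side petri_0 [263.2 211.8] 0.77 [0.599 0.01  0.063]
side petri_0 [296.2 296.6] 0.76 [ 0.606 -0.251  0.014]
side petri_0 [267.5 241.2] 0.58 [ 0.579 -0.125  0.065]
side plunger_top [191.2 172.9] 0.5 [ 0.467  0.441 -0.001]
side light_stage [260.9 246.6] 0.85 [ 0.567 -0.119  0.05 ]
side bottle_0 [329.5 225.3] 0.57 [0.761 0.009 0.011]
side beaker [256.1 178.9] 0.96 [0.648 0.331 0.009]
side timer [163.8 232.8] 0.88 [0.372 0.048 0.014]
side petri_1 [205.  250.5] 0.98 [ 0.457 -0.05   0.014]
side petri_1 [263.2 211.8] 0.77 [0.599 0.01  0.063]
side petri_1 [296.2 296.6] 0.76 [ 0.606 -0.251  0.014]
side petri_1 [267.5 241.2] 0.58 [ 0.579 -0.125  0.065]
top petri_0 [315.1 189. ] 0.88 [ 0.579 -0.096  0.064]
top petri_0 [277.9 181.8] 0.76 [0.597 0.015 0.065]
top petri_0 [290.6 232.7] 0.59 [ 0.447 -0.03   0.016]
top petri_0 [355.8 182.4] 0.56 [ 0.608 -0.229  0.015]
top plunger_top [185.7 228.1] 0.42 [0.452 0.287 0.044]
top light_stage [292.6 188.7] 0.87 [ 0.581 -0.032  0.029]
top light_stage [188.5 226.1] 0.4 [0.458 0.276 0.067]
top bottle_0 [272.3 128.9] 0.61 [0.753 0.036 0.082]
top beaker [165.9 164.5] 0.97 [0.643 0.356 0.041]
top timer [253.8 258.4] 0.82 [0.367 0.08  0.016]
top petri_1 [315.1 189. ] 0.88 [ 0.579 -0.096  0.064]
top petri_1 [277.9 181.8] 0.76 [0.597 0.015 0.065]
top petri_1 [290.6 232.7] 0.59 [ 0.447 -0.03   0.016]
top petri_1 [355.8 182.4] 0.56 [ 0.608 -0.229  0.015]
```

View pics/top0.png

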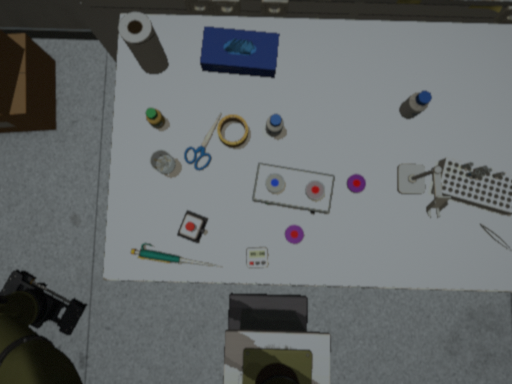

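View pics/side0.png

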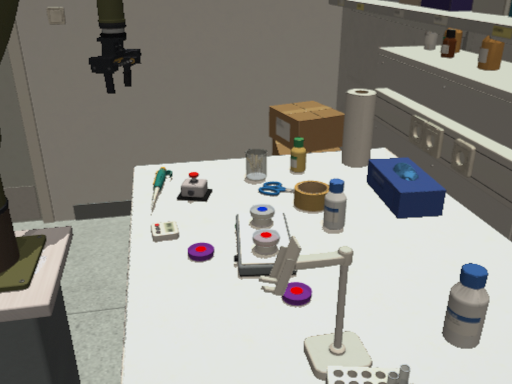

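```bash
python3 - <<'E'
import cv2
a=cv2.imread('pics/top0.png')[130:270,150:390]
cv2.imwrite('pics/top0c.png',cv2.resize(a,None,fx=3.3,fy=3.3,interpolation=cv2.INTER_CUBIC))
E
```

```text
(no output)
```

View pics/top0c.png

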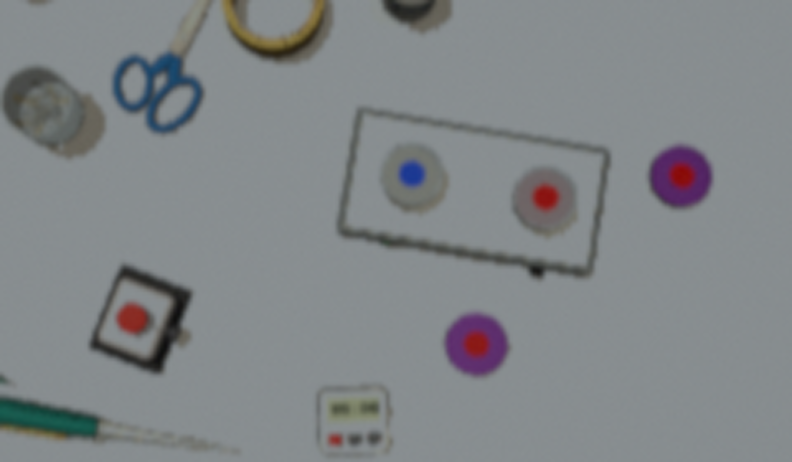

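The candidates in the top view are the dish on the pedestal at (315,189), with a red dot and pale pink body, and the purple look-alikes at (294,234) and (356,183) on the bench. Blue-dot petri_1 is at (277,182). The enlarged crop confirms that the (315,189) dish, on the right pedestal of the stage, is petri_0. The counter is at (190,227) and the timer at (257,257).

```bash
cat >> h.py <<'E'
def blob(p,c,near,r=14):
    f=p['frame'].astype(int);R,G,B=f[...,0],f[...,1],f[...,2]
    m=(R-np.maximum(G,B)>50) if c=='r' else (B-np.maximum(R,G)>40)
    yy,xx=np.mgrid[:384,:512]; m&=(abs(xx-near[0])<r)&(abs(yy-near[1])<r)
    n,l,s,ce=cv2.connectedComponentsWithStats(m.astype(np.uint8))
    i=1+np.argmax(s[1:,4]);return ce[i],s[i]
E
python3 - <<'E'
from h import *
P={}
for n,L in dict(top=[('r',(190,227),.066),('r',(315,189),.064),('b',(275,183),.064)],side=[('r',(194,176),.066),('r',(266,237),.064),('b',(262,210),.064)]).items():
    p=snapshot(n)
    W=[]
    for c,u,z in L:
        ce,s=blob(p,c,u); w=world(p,ce,z);W.append(w);print(n,np.round(ce,1),s,np.round(w,4),np.round(world(p,ce),3))
    d=W[2]-W[1];print(np.linalg.norm(d),'yaw',np.arctan2(-d[0],d[1]))
s=get_state();from scipy.spatial.transform import Rotation as R
M=R.from_quat(s['eef_rot']).as_matrix();print(M.round(3)); 
t=np.array([.458,.278,.15]);print(M.T@(t-s['tool_pos']))
p=snapshot('wrist');save(p,'w0.png')
E
```

```text
top [189.5 226.1] [186 222   8   9  57] [0.458  0.2727 0.066 ] [0.458 0.273 0.067]
top [314.8 189.4] [311 186   9   8  51] [ 0.5774 -0.0952  0.064 ] [ 0.578 -0.095  0.063]
top [274.4 182.2] [271 179   8   8  48] [0.5953 0.0255 0.064 ] [0.595 0.025 0.063]
0.12206312977148197 yaw -0.1474136973321174
side [193.2 174.2] [189 172  10   6  44] [0.4616 0.2646 0.066 ] [0.462 0.264 0.066]
side [265.5 234.5] [260 232  12   6  60] [ 0.5814 -0.0956  0.064 ] [ 0.581 -0.096  0.064]
side [262.  208.7] [257 207  11   5  43] [0.5999 0.0253 0.064 ] [0.6   0.026 0.063]
0.12228801903835256 yaw -0.15160576693338926
[[ 0.438  0.899  0.   ]
 [ 0.899 -0.438  0.   ]
 [ 0.    -0.    -1.   ]]
[-0.17437758  0.28980929  0.09673802]
```

View pics/w0.png

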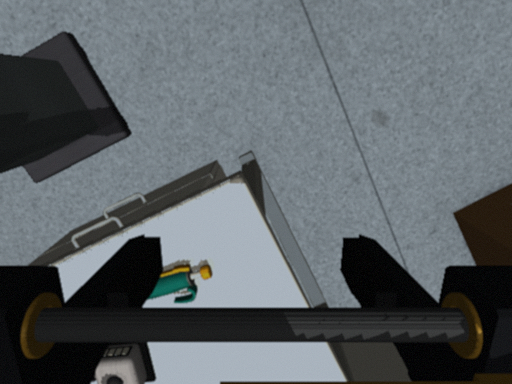

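```bash
python3 -m creep '[{"hand":0,"slide":[-0.022,0.036,0.01],"turn":0},{"hand":0,"slide":[-0.022,0.036,0.01],"turn":0},{"hand":0,"slide":[-0.022,0.036,0.01],"turn":0},{"hand":0,"slide":[-0.022,0.036,0.01],"turn":0},{"hand":0,"slide":[-0.022,0.036,0.01],"turn":0}]' 20
python3 -m creep '[{"hand":0,"slide":[-0.022,0.036,0.01],"turn":0},{"hand":0,"slide":[-0.022,0.036,0.01],"turn":0},{"hand":0,"slide":[-0.022,0.036,0.01],"turn":0},{"hand":0,"slide":[0,0,0],"turn":0},{"hand":0,"slide":[0,0,0],"turn":0}]'
cat > rel.py <<'E'
from h import *;import sys
from scipy.spatial.transform import Rotation as R
s=get_state();M=R.from_quat(s['eef_rot']).as_matrix()
t=np.array(eval(sys.argv[1]))
print(s['clock'],s['tool_pos'].round(4) if hasattr(s['tool_pos'],'round') else s['tool_pos'],'ang',np.degrees(np.arctan2(M[1,0],M[0,0])),'z',M[:,2].round(3),'open',s['opening'],'F',np.round(s['contact_force'],1),'q',np.round(s['q'],2),'rel',(M.T@(t-s['tool_pos'])).round(4))
E
python3 rel.py '[.459,.271,.085]'
python3 - <<'E'
from h import *
p=snapshot('wrist');save(p,'w1.png');print(pinpoint('plunger_top',p))
for n,u in [('top',(189,226)),('side',(193,174))]:
    p=snapshot(n);save(p,n+'1.png')
E
```

```text
clock: 1.58
tool_pos: [0.3884, 0.383, 0.1966]
eef_rot: [0.848, 0.53, 0.0, -0.0]
contact_force: [0.6, -1.2, -0.2]
opening: 0.456
clock: 2.2
tool_pos: [0.4555, 0.2783, 0.1669]
eef_rot: [0.848, 0.53, 0.0, -0.001]
contact_force: [-0.8, -0.0, 0.7]
opening: 0.008
2.2 [0.4555 0.2783 0.1669] ang 64.02404715012703 z [ 0.     0.001 -1.   ] open 0.008400916778658988 F [-0.8 -0.   0.7] q [-0.5   0.69 -0.22  1.92  0.26  0.56  0.23] rel [-0.0051  0.0064  0.0819]
[{'uv': [242.3, 205.6], 'conf': 0.57}]
```

View pics/w1.png

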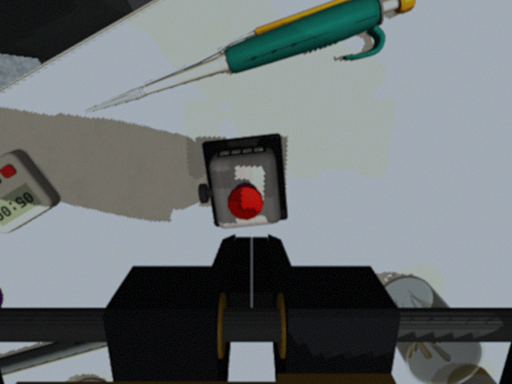

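View pics/side1.png

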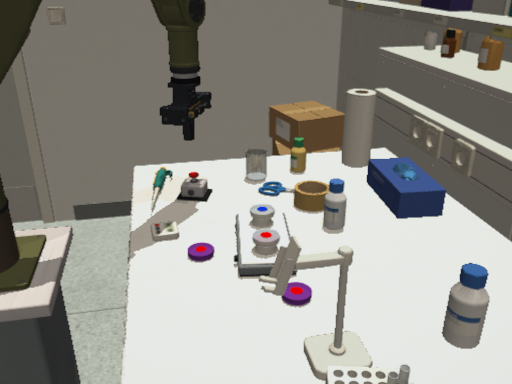

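The wrist view shows the counter with its red plunger at about (245,202), just beyond the shut fingertips. I'll refine its position from there.

```bash
python3 - <<'E'
from h import *
p=snapshot('wrist');ce,s=blob(p,'r',(245,202),30);print(ce,s,world(p,ce,.066),world(p,ce),world(p,(s[0]+s[2]/2,s[1]+s[3]/2),.066))
E
python3 rel.py '[.459,.271,.085]'
```

```text
[244.36302895 203.24721604] [228 187  35  34 898] [0.45906726 0.27207657 0.066     ] [0.45902765 0.27209863 0.06612638] [0.45999383 0.27258802 0.066     ]
2.45 [0.4552 0.2786 0.167 ] ang 64.12177687664452 z [ 0.     0.001 -1.   ] open 0.005209870471547511 F [ 0.4 -0.1 -0.8] q [-0.5   0.69 -0.22  1.92  0.26  0.56  0.23] rel [-0.0053  0.0068  0.082 ]
```

```bash
python3 -m creep '[{"hand":0,"slide":[-0.0045,0.0065,0.03],"turn":0},{"hand":0,"slide":[0,0,0.03],"turn":0},{"hand":0,"slide":[0,0,0.03],"turn":0},{"hand":0,"slide":[0,0,0],"turn":0}]'
python3 -m creep '[{"hand":0,"slide":[0,0,0.006],"turn":0},{"hand":0,"slide":[0,0,0.004],"turn":0},{"hand":0,"slide":[0,0,0.003],"turn":0},{"hand":0,"slide":[0,0,0],"turn":0}]'
python3 rel.py '[.459,.272,.064]'
```

```text
clock: 2.95
tool_pos: [0.4583, 0.2706, 0.0754]
eef_rot: [0.848, 0.531, -0.002, -0.0]
contact_force: [-1.2, 0.0, -0.6]
opening: 0.008
clock: 3.45
tool_pos: [0.4597, 0.2712, 0.0645]
eef_rot: [0.848, 0.53, 0.001, -0.0]
contact_force: [-1.3, 0.7, 6.6]
opening: 0.008
3.45 [0.4597 0.2712 0.0645] ang 64.02479887442543 z [ 0.001  0.001 -1.   ] open 0.008199672252968583 F [-1.3  0.7  6.6] q [-0.54  0.87 -0.13  1.97  0.32  0.32  0.18] rel [ 0.0004 -0.001   0.0005]
```

```bash
python3 -m creep '[{"hand":0,"slide":[0,0,0.002],"turn":0},{"hand":0,"slide":[0,0,0.0015],"turn":0},{"hand":0,"slide":[0,0,0],"turn":0}]'
python3 -c "
from h import *
save(snapshot('side'),'side2.png')
import cv2;a=cv2.imread('pics/side2.png')[140:210,150:240];cv2.imwrite('pics/side2c.png',cv2.resize(a,None,fx=6,fy=6,interpolation=2))"
```

```text
clock: 3.82
tool_pos: [0.4598, 0.2712, 0.0639]
eef_rot: [0.848, 0.53, 0.002, 0.0]
contact_force: [-7.2, -1.2, 34.4]
opening: 0.008
```

View pics/side2c.png

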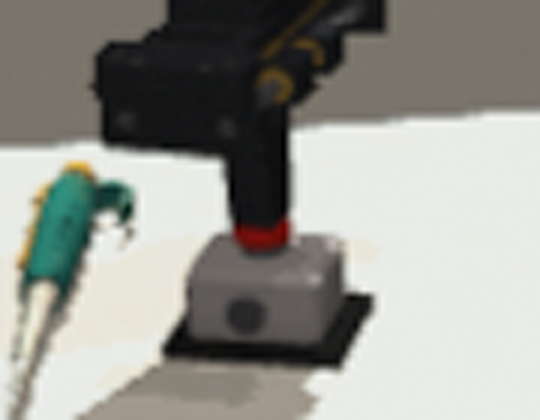

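The plunger is down at its stop: 34 N and no further travel, with the red head against the housing in the crop. Now I'll lift off so it can spring back.

```bash
python3 -m creep '[{"hand":0,"slide":[0,0,-0.005],"turn":0},{"hand":0,"slide":[0,0,-0.03],"turn":0},{"hand":0,"slide":[0,0,-0.05],"turn":0},{"hand":0,"slide":[0,0,-0.05],"turn":0},{"hand":0,"slide":[0,0,0],"turn":0}]'
python3 -c "
from h import *
p=snapshot('wrist');save(p,'w3.png')
ce,s=blob(p,'r',(245,202),40);print(ce,world(p,ce))"
python3 rel.py '[.579,-.0955,.2]'
```

```text
clock: 4.5
tool_pos: [0.4619, 0.2717, 0.1989]
eef_rot: [0.848, 0.53, 0.004, -0.0]
contact_force: [0.0, 0.1, 0.2]
opening: 0.003
[247.16083009 179.5304799 ] [0.45868091 0.27130618 0.06610819]
4.55 [0.4607 0.2707 0.1968] ang 63.956744063551 z [ 0.004  0.002 -1.   ] open 0.010170520914174525 F [-0.8 -0.8  0.2] q [-0.47  0.65 -0.24  1.89  0.25  0.63  0.25] rel [-0.2771  0.2671 -0.0035]
```

The plunger top reads 0.066 m again, so it is back up. Next I'll travel to above the dish and turn.

```bash
python3 -m creep '[{"hand":0,"slide":[-0.0277,0.0267,0],"turn":0},{"hand":0,"slide":[-0.0277,0.0267,0],"turn":0},{"hand":0,"slide":[-0.0277,0.0267,0],"turn":0},{"hand":0,"slide":[-0.0277,0.0267,0],"turn":0},{"hand":0,"slide":[-0.0277,0.0267,0],"turn":0}]'
python3 -m creep '[{"hand":0,"slide":[-0.0277,0.0267,0],"turn":0},{"hand":0,"slide":[-0.0277,0.0267,0],"turn":0},{"hand":0,"slide":[-0.0277,0.0267,0],"turn":0},{"hand":0,"slide":[-0.0277,0.0267,0],"turn":0},{"hand":0,"slide":[-0.0277,0.0267,0],"turn":0}]'
python3 -m creep '[{"hand":0.088,"slide":[0,0,0],"turn":10},{"hand":0.088,"slide":[0,0,0],"turn":10},{"hand":0.088,"slide":[0,0,0],"turn":10},{"hand":0.088,"slide":[0,0,0],"turn":10},{"hand":0.088,"slide":[0,0,0],"turn":10}]'
python3 -m creep '[{"hand":0.088,"slide":[0,0,0],"turn":10},{"hand":0.088,"slide":[0,0,0],"turn":10},{"hand":0.088,"slide":[0,0,0],"turn":2},{"hand":0.088,"slide":[0,0,0],"turn":0},{"hand":0.088,"slide":[0,0,0],"turn":0}]'
python3 rel.py '[.579,-.0955,.2]'
python3 -c "
from h import *
p=snapshot('wrist');save(p,'w4.png');print(p['mtx'])
for d in pinpoint('petri_0',p)+pinpoint('light_stage',p): print(d)"
```

```text
clock: 5.18
tool_pos: [0.5183, 0.0857, 0.1937]
eef_rot: [0.848, 0.53, -0.001, -0.0]
contact_force: [1.1, -0.8, -0.9]
opening: 0.006
clock: 5.8
tool_pos: [0.5774, -0.097, 0.1934]
eef_rot: [0.848, 0.53, -0.001, -0.001]
contact_force: [0.4, -0.2, 0.3]
opening: 0.005
clock: 6.42
tool_pos: [0.577, -0.0958, 0.1934]
eef_rot: [0.993, 0.119, -0.002, -0.0]
contact_force: [-0.3, 1.0, 1.1]
opening: 0.548
clock: 7.05
tool_pos: [0.5779, -0.0957, 0.1948]
eef_rot: [0.998, -0.069, -0.0, -0.0]
contact_force: [0.3, 0.8, -0.5]
opening: 1.003
7.05 [ 0.5779 -0.0957  0.1948] ang -7.918472382280757 z [-0.001  0.    -1.   ] open 1.0034869884983288 F [ 0.3  0.8 -0.5] q [ 0.06  0.7   0.04  1.75 -0.04  0.69 -0.01] rel [ 0.0011 -0.0004 -0.0052]
[[332.53061298   0.         251.2008364 ]
 [  0.         332.53061298 190.95996854]
 [  0.           0.           1.        ]]
{'uv': [252.3, 185.4], 'conf': 0.85}
{'uv': [110.7, 134.5], 'conf': 0.84}
{'uv': [256.5, 30.8], 'conf': 0.71}
{'uv': [252.1, 103.0], 'conf': 0.86}
```

View pics/w4.png

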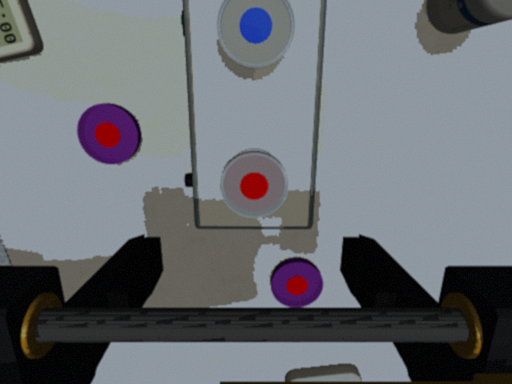

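The wrist view shows petri_0 (pale pink, red dot) at (254,185), on the stage pedestal. The blue-dot dish is at (256,26), and the purple look-alikes are at (108,135) and (297,285). I'll zoom in on the flats and refine the centre.

```bash
python3 - <<'E'
from h import *
p=snapshot('wrist')
a=p['frame'][140:235,185:325,::-1];cv2.imwrite('pics/w4c.png',cv2.resize(a,None,fx=5.5,fy=5.5,interpolation=2))
ce,s=blob(p,'r',(254,185),25);print(ce,s,world(p,ce,.064),world(p,ce))
ce,s=blob(p,'b',(256,26),25);print(ce,s,world(p,ce,.064))
# stage long edges from points in pixels on top z=.03
for uv in [(197,227),(312,227),(187,3),(326,3)]: print(uv,world(p,uv,.03).round(4))
# lid outline by depth
D=p['depth'];pts=[]
for v in range(140,235):
  for u in range(205,305):
    w=world(p,(u,v),None) if D[v,u]>0 else None
    if w is not None and .056<w[2]<.07: pts.append(w[:2])
pts=np.array(pts,np.float32);print(len(pts),cv2.minEnclosingCircle(pts), pts.min(0),pts.max(0))
for a in range(-30,31,5):
  r=np.deg2rad(a); q=pts@[np.cos(r),np.sin(r)];print(a,round(q.max()-q.min(),4),round((q.max()+q.min())/2,4))
E
```

```text
[253.38906752 185.53054662] [240 172  28  28 622] [ 0.57936192 -0.09708127  0.064     ] [ 0.57939306 -0.09682086  0.06487512]
[254.87843552  25.07716702] [239   7  33  37 946] [0.59722836 0.02440278 0.064     ]
(197, 227) [ 0.517  -0.1419  0.03  ]
(312, 227) [ 0.6298 -0.1577  0.03  ]
(187, 3) [0.5459 0.0533 0.03  ]
(326, 3) [0.6576 0.0377 0.03  ]
3619 ((0.57967609167099, -0.09682562202215195), 0.029275203123688698) [ 0.55053    -0.12581407] [ 0.60831445 -0.06762235]
-30 0.0579 0.5504
-25 0.0578 0.5664
-20 0.0578 0.5778
-15 0.0577 0.585
-10 0.0572 0.5876
-5 0.0572 0.5856
0 0.0578 0.5794
5 0.0579 0.5689
10 0.0577 0.5539
15 0.0579 0.5349
20 0.058 0.5116
25 0.058 0.4844
30 0.0578 0.4537
```

View pics/w4c.png

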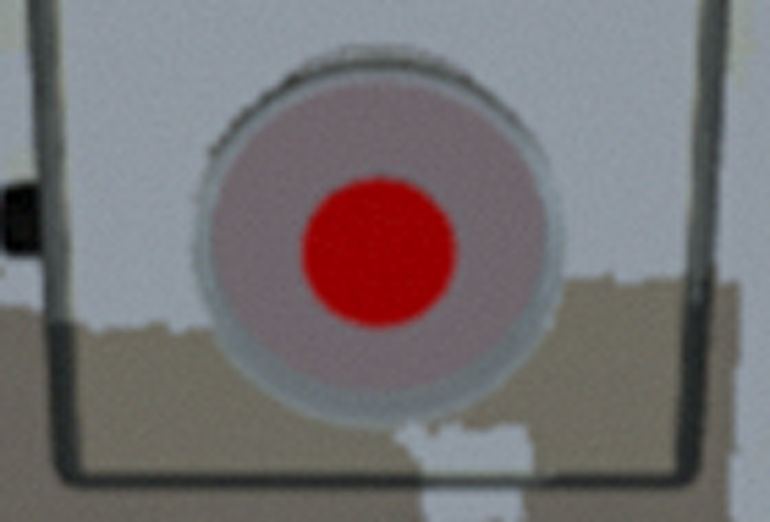

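```bash
python3 rel.py '[.5795,-.097,.0465]'
python3 -m creep '[{"hand":0.088,"slide":[0.0015,0.001,0.03],"turn":0},{"hand":0.088,"slide":[0,0,0.03],"turn":0},{"hand":0.088,"slide":[0,0,0.03],"turn":0},{"hand":0.088,"slide":[0,0,0.02],"turn":0},{"hand":0.088,"slide":[0,0,0],"turn":0}]'
python3 rel.py '[.5795,-.097,.0465]'
```

```text
7.25 [ 0.5781 -0.0957  0.1952] ang -7.978788678396408 z [ 0.  0. -1.] open 0.9973905610141269 F [ 0.4 -0.6  0.8] q [ 0.06  0.7   0.04  1.75 -0.04  0.69 -0.02] rel [0.0016 0.0011 0.1487]
clock: 7.88
tool_pos: [0.5784, -0.0966, 0.084]
eef_rot: [0.998, -0.07, -0.001, -0.0]
contact_force: [-0.2, 0.3, 0.3]
opening: 0.999
7.875 [ 0.5784 -0.0966  0.084 ] ang -7.981207632749366 z [-0.003  0.001 -1.   ] open 0.998852800820547 F [-0.2  0.3  0.3] q [ 0.07  0.87  0.02  1.81 -0.04  0.47 -0.01] rel [0.0012 0.0002 0.0375]
```

```bash
python3 -m creep '[{"hand":0.088,"slide":[0.001,0,0.015],"turn":0},{"hand":0.088,"slide":[0,0,0.014],"turn":0},{"hand":0.088,"slide":[0,0,0.008],"turn":0},{"hand":0.088,"slide":[0,0,0],"turn":0}]'
python3 rel.py '[.5795,-.097,.0465]'
python3 -c "
from h import *
save(snapshot('wrist'),'w5.png');save(snapshot('side'),'side5.png')"
```

```text
clock: 8.38
tool_pos: [0.58, -0.0968, 0.0475]
eef_rot: [0.998, -0.07, -0.001, -0.0]
contact_force: [-0.5, 0.5, -0.2]
opening: 0.994
8.375 [ 0.58   -0.0968  0.0475] ang -7.994371908757483 z [-0.001  0.    -1.   ] open 0.9938935525863622 F [-0.5  0.5 -0.2] q [ 0.08  0.93  0.02  1.81 -0.04  0.4  -0.01] rel [-0.0004  0.0003  0.001 ]
```

View pics/w5.png

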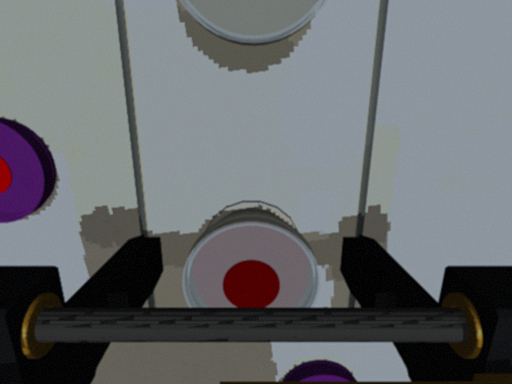

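View pics/side5.png

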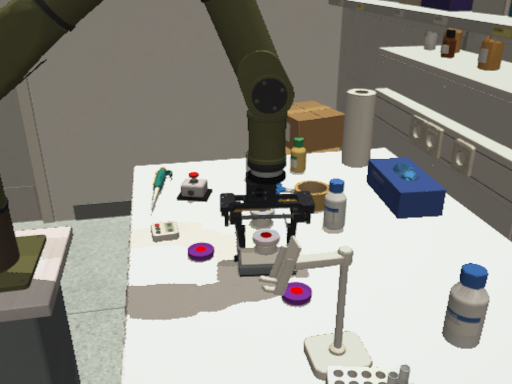

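The wrist view shows the dish centred between the jaws (dot at (251,285)), and in the side view both fingertips straddle the rim above the stage. Closing now.

```bash
python3 -m creep '[{"hand":0.062,"slide":[0,0,0],"turn":0},{"hand":0.062,"slide":[0,0,0],"turn":0},{"hand":0.054,"slide":[0,0,0],"turn":0},{"hand":0.05,"slide":[0,0,0],"turn":0},{"hand":0.045,"slide":[0,0,0],"turn":0}]' 15
python3 -m creep '[{"hand":0.045,"slide":[0,0,0],"turn":0},{"hand":0.045,"slide":[0,0,0],"turn":0},{"hand":0.045,"slide":[0,0,0],"turn":0}]' 15
python3 -m creep '[{"hand":0.045,"slide":[0,0,-0.003],"turn":0},{"hand":0.045,"slide":[0,0,-0.006],"turn":0},{"hand":0.045,"slide":[0,0,-0.008],"turn":0},{"hand":0.045,"slide":[0,0,0],"turn":0}]'
python3 -c "
from h import *
save(snapshot('wrist'),'w6.png');save(snapshot('side'),'side6.png')
a=cv2.imread('pics/side6.png')[180:290,190:350];cv2.imwrite('pics/side6c.png',cv2.resize(a,None,fx=5,fy=5,interpolation=2))"
```

```text
clock: 9.1
tool_pos: [0.5805, -0.0969, 0.0484]
eef_rot: [0.998, -0.07, 0.0, -0.0]
contact_force: [-0.8, -0.4, 2.2]
opening: 0.662
clock: 9.48
tool_pos: [0.5805, -0.0969, 0.0483]
eef_rot: [0.998, -0.07, 0.0, -0.0]
contact_force: [-1.2, 0.2, 4.6]
opening: 0.657
clock: 9.98
tool_pos: [0.581, -0.097, 0.066]
eef_rot: [0.998, -0.07, 0.001, 0.0]
contact_force: [0.3, 0.4, 0.7]
opening: 0.663
```

View pics/w6.png

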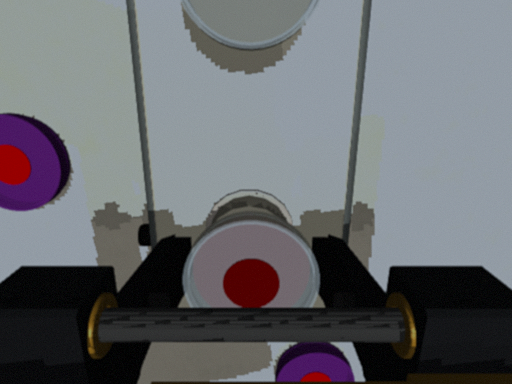

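View pics/side6c.png

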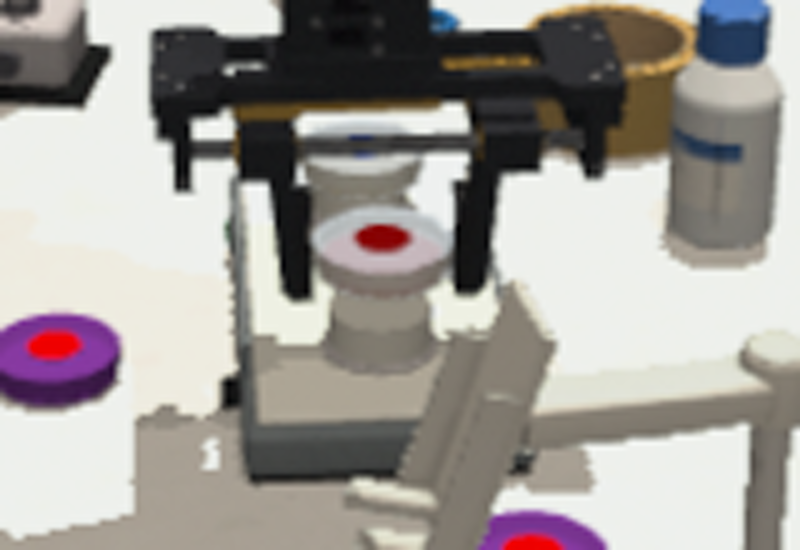

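The dish is held at 58 mm opening, level and clear of the pedestal. I'll keep lifting.

```bash
python3 -m creep '[{"hand":0.045,"slide":[0,0,-0.01],"turn":0},{"hand":0.045,"slide":[0,0,-0.015],"turn":0},{"hand":0.045,"slide":[0,0,-0.015],"turn":0},{"hand":0.045,"slide":[0,0,-0.015],"turn":0},{"hand":0.045,"slide":[0,0,-0.015],"turn":0}]'
python3 -m creep '[{"hand":0.045,"slide":[0,0,-0.015],"turn":0},{"hand":0.045,"slide":[0,0,-0.015],"turn":0},{"hand":0.045,"slide":[0,0,-0.01],"turn":0},{"hand":0.045,"slide":[0,0,-0.005],"turn":0},{"hand":0.045,"slide":[0,0,0],"turn":0}]'
python3 -m creep '[{"hand":0.045,"slide":[0,0,0],"turn":0},{"hand":0.045,"slide":[0,0,0],"turn":0},{"hand":0.045,"slide":[0,0,0],"turn":0},{"hand":0.045,"slide":[0,0,0],"turn":0}]'
python3 rel.py '[.58,-.097,.175]'
python3 - <<'E'
from h import *
p=snapshot('wrist');save(p,'w7.png')
D=p['depth'];pts=[]
for v in range(225,300):
  for u in range(185,320):
    if D[v,u]>0:
      w=world(p,(u,v),None)
      if .15<w[2]<.21 and np.hypot(w[0]-.58,w[1]+.097)<.025: pts.append(w)
pts=np.array(pts);A=np.c_[pts[:,:2]-[.58,-.097],np.ones(len(pts))];print(len(pts),np.linalg.lstsq(A,pts[:,2],rcond=None)[0])
p=snapshot('side');save(p,'side7.png')
ce,s=blob(p,'r',(266,200),40);print(ce,world(p,ce))
ce,s=blob(p,'r',(193,174),12);print('plunger',ce,world(p,ce))
ce,s=blob(p,'b',(262,209),12);print('blue',ce,world(p,ce))
E
```

```text
clock: 10.7
tool_pos: [0.5806, -0.0969, 0.1366]
eef_rot: [0.998, -0.07, 0.0, -0.0]
contact_force: [-0.7, -0.8, -0.7]
opening: 0.663
clock: 11.32
tool_pos: [0.5805, -0.0968, 0.1803]
eef_rot: [0.998, -0.07, 0.0, -0.0]
contact_force: [-0.6, -0.5, -0.7]
opening: 0.663
clock: 11.82
tool_pos: [0.5804, -0.0969, 0.1801]
eef_rot: [0.998, -0.07, -0.0, -0.0]
contact_force: [0.0, -0.9, -0.1]
opening: 0.666
11.825 [ 0.5804 -0.0969  0.1801] ang -7.997322371203 z [-0.  0. -1.] open 0.6656216826409516 F [ 0.  -0.9 -0.1] q [ 0.07  0.73  0.04  1.75 -0.04  0.67 -0.01] rel [-0.0004  0.0001  0.0051]
7008 [-0.00249877 -0.00886725  0.19600568]
[266.06666667 176.04444444] [ 0.58170136 -0.09631419  0.1963967 ]
plunger [193.28888889 174.22222222] [0.4618315  0.26335064 0.06647867]
blue [261.9047619  208.64285714] [0.60001631 0.02704854 0.06322436]
```

View pics/side7.png

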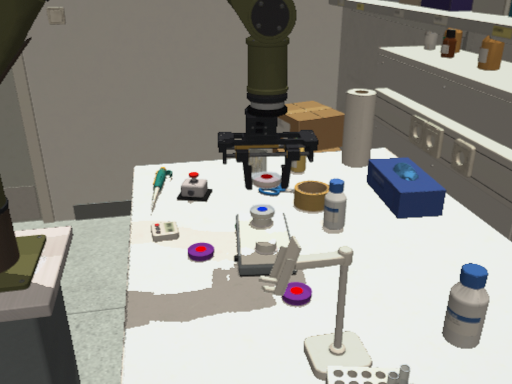

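View pics/w7.png

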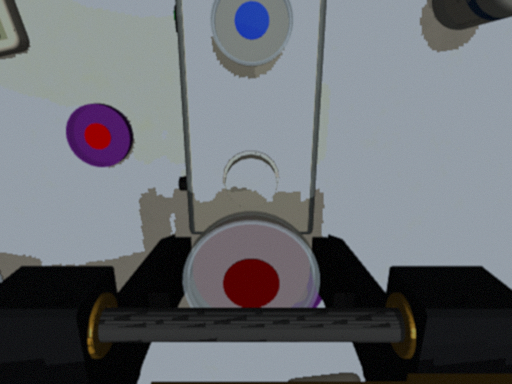

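The dish is held in the air at (266,176) in the side view. Its lid is at z = 0.196, so the underside is at about 0.182, and the tilt is about 0.01 rad. The empty pedestal is visible below it, and the blue-dot dish and the plunger are unchanged.

```bash
python3 -c "
from plant import *
print(max(abs(x) for x in get_state()['qd']));print(finish_job())"
```

```text
0.0012863648223301156
the job is handed in; nothing more can be done
None
```

I pressed the plunger to its stop and let it spring back. I then gripped the red-dot, pink-medium dish across its flats and lifted it. I handed the job in at about 12 s with the dish still held above the light stage; no verdict was reported.

- **Plunger:** the force rose to 34 N with no further travel at the bottom. After release the wrist camera put its top back at 66 mm.
- **Dish:** the underside is about 0.182 m above the worktop, roughly 13 cm above the pedestal top. Tilt is about 0.01 rad, the arm is still, and the gripper opening is about 58 mm, matching the dish.
- **Blue-dot dish:** it reads within about 2 mm of its starting position.
- **Bottle, beaker and timer:** I did not measure these again at the end. The bottle and timer look unmoved in the last side picture. The arm hides the beaker there, but it never went near it.

No check failed. The side camera put the plunger about 8 mm off the top and wrist views, so I used the top and wrist values.

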